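# Clamp a window profile with the notched sliding stop

## Task

On the profile jig, hold the sliding stop's release bar up and slide the stop along until its spring nose pushes the white window profile fully home against the end stop and is itself pressed in part of the way. Then let the bar down so its tooth drops fully into the nearest notch and the nose keeps pressing, neither just touching nor pressed all the way in; push gently, never ramming the nose to the end of its stroke. Leave the other things on the bench where they are.

Things in the scene. Friction and masses are not known exactly. Their poses are not given: they have to be found in the camera images.
- jig: Fixed aluminium profile jig on the bench: flat bed 150 mm (x) by 460 mm (y), 20 mm thick; origin at the centre of its underside, z up, y along its length. A dark end stop, 68 mm high, stands across the -y end, its face at y = -190 mm. Two 14 mm high guides from y = -190 to -40 mm keep the profile on the line x = 0
- track (a point): Point on the jig at the top of the notched steel strip's lands (40 mm up, jig x = 60, y = 0). Notches 8 mm wide, 10 deep, pitch 16 mm (lands 8 mm), from jig y = 100 to -8; at +y a plain gap 80 mm long, where the tooth starts. The strip itself sits up to 8 mm either way along y, not measured: find the notches by feel. The flat-ended tooth, 5 mm thick, is in line with the bar
- profile: Loose white hollow window profile lying on the jig bed between the guides, 160 mm long (its y), 40 mm wide, 40 mm high plus 4 mm ribs, about 0.2 kg; origin at the centre of its underside. Fully home against the end stop its origin is at y = -110 mm in the jig's frame; it starts 5 to 35 mm short of that
- carriage (a joint): Travel of the sliding stop towards the end stop (jig -y), m, range -0.005 to 0.165. Grey block 95 (x) by 60 (y) mm, top 55 mm above the bench; its centre is at jig y = 165 mm minus this value. Slides with about 8 N of friction and stays where left. With the profile home the nose just touches it at 0.130
- nose (a joint): How far the stop's spring nose (rubber pad 44 by 34 mm on a rod, facing the end stop, its face 35 mm ahead of the grey block when out) is pressed in, m: 0 fully out, 0.026 hard in at the end of its stroke. Presses with 3 N at the start of the stroke, 8 N at the end. It pushes on the profile's end
- bar (a joint): Lift of the release bar, m: 0 down (tooth in a notch or the gap), about 0.006 with the tooth standing on a land, clear of the lands above 0.007, upper limit 0.014. A spring pulls it down with 4 to 6 N. Unless it is lifted the lands block the tooth. Pushing sideways on the bar can keep it from dropping by friction: ease off to let it fall
- bar_grip (a point): Pinch point, centre of the black release bar: 12 mm thick (jig y), 14 mm high, running along jig x on two stems 65 mm apart (jig x = -35 and 30; this point at x = 0, in line with the block's centre). 36 mm of free height between the bar and the grey block. It is 98 mm above the bench with the bar down and moves with stop and lift
- rollers: Bystander: small steel bracket with two white rollers, 50 x 70 x 22 mm, origin under its centre; leave alone
- jar: Bystander: small clear jar with a white cap, 56 mm across, 70 mm high, origin under its centre; leave alone
- driver: Bystander: screwdriver with a black handle lying on the bench; leave alone
- offcut: Bystander: 100 mm aluminium angle offcut, 35 mm by 36 mm, lying on the bench, origin under its base; leave alone

How it is judged:
On the way, in this order (a step that is already met when the one before it is completed fails the run):
1. the release bar is lifted clear of the notches (value of joint bar above 0.0065 m), for 0.2 s.
2. with the bar still up, the profile has been pushed home and the nose has begun to press in (value of joint bar above 0.004 m and y of profile in the frame of jig below -0.108 m and value of joint nose above 0.001 m), for 0.1 s.
At the end, for the whole second after the job is handed in: the bar is down (below 2.5 mm, tooth in a notch), the profile is home against the end stop within 2 mm, the spring nose is pressed in between 2 and 23.5 mm of its 26 mm, and the stop is at rest (value of joint bar below 0.0025 m and value of joint nose between 0.002 and 0.0235 m and y of profile in the frame of jig below -0.108 m and velocity of joint carriage between -0.003 and 0.003 m/s); the robot touches nothing.
It fails at once if the nose is rammed into the profile with more than 14 N (contact force between nose and profile above 14 N).
It fails at once if a bystander is moved more than 25 mm (distance of any of rollers, jar, driver, offcut from where it was at the start of the episode above 0.025 m).
It also fails if it takes over 61 s, if anything falls off the work surface, if the arm or the gripper's body presses on something with over 40 N, if the wrist force passes 120 N, or if a joint passes its speed limit or range.

## Robot

A 6-joint arm with a two-finger parallel gripper is mounted at the origin on the work surface. World frame = base frame: x ahead of the robot, y to its left, z up, the work surface at z = 0. Lengths are in m, angles in rad, forces in N, time in s.
With the tool pointing down it reaches from about 0.325 to 0.925 m from the base axis. Payload 3.1 kg.
Tool frame: the origin (TCP) lies on the centre line of the jaws, within the pads' length; the fingertips stand 25 mm ahead of it and the grasp point (between the pads) lies 6 mm ahead of it (env.tcp_to_tips is the z of the fingertips in the tool frame, in m); z points along the fingers, y is the line along which they close (so a half turn about z gives the same grasp; the last joint's range is limited). The gripper opens to 85 mm and grips with 20 to 120 N. Pads are 22 mm wide; open, the fingers measure 114 mm over their backs; the gripper's body (76 mm by 85 mm) begins 54 mm behind the grasp point. The pads swing forward as they close: fully open they stand 13 mm farther back than shut.
Start: joints at [1.178, 0.217, 1.613, -0, 1.311, -0.112], TCP at [0.173, 0.601, 0.256] pointing down, gripper open.
Joint ranges: [-2.75, 2.75], [-0.78, 2.1], [0.31, 2.55], [-1.13, 4.27], [0.13, 2.63], [-2.58, 2.58]. Speed limits (rad/s): [2.79, 2.79, 3.14, 3.14, 3.14, 3.14].

## Interface

Orientations are given as a unit quaternion [w, x, y, z].
In Python, from cell import env gives the robot as it stands. The module is installed in compiled form; this text tells all that it offers.
- The arm moves only by the tool send_rows, never from a script. Its argument "plan" is a list of rows, each a list of 2 entries, a list of its own where there are three numbers: the shift along the tool's x, y, z in m, then the turn about the tool's z in rad. A call has exactly 10 rows; each row is the pose to reach, as a shift and turn from the pose commanded when the call began, along the tool's axes at that moment; what a row does not reach only later rows make up. A row lasts 1/10 s, in which the tool goes at most 50 mm and 8.59 degrees, less where a joint would pass 70% of its speed; a pose out of reach is approached as far as the arm can. A call with a gripper value outside its range is refused whole. "jaw" is the opening in per cent of the stroke, from 0 (shut) to 100 (fully open), set as the call begins (left out, the last holds). The fingers move at their own pace and stop on an object; the grip force is fixed at half the most. Time passes only in rows, so rows that repeat a pose let the fingers close, or fill a call up. It gives the time, the measured TCP pose, the force, the opening and the grip force at its end, in the units of the state.
- env.state(): the state, without advancing time (a new reading comes with each control period).
- env.get_image(name): name is "scene" or "top" or "wrist"; returns a dict with "image" (420x560x3 uint8, red, green, blue), "range_z" (420x560 float32, m along the optical axis (not along the pixel's ray), 0 where there is no reading), "vfov" (degrees; the focal length in pixels is half the picture's height over the tangent of half this angle, whatever the lens; pixels are square), "cx", "cy" (the principal point, pixels), "origin" and "rotation" of the camera in the world. Camera axes: x right, y down, z forward; pixel columns grow to the right and rows downward; lengths in m; the calibration is good to about 2 mm. A picture is of the moment at which its call begins.
- env.close_job(): hands the job in; it is judged then, once.
The state is a dict: "time_s": time; "joint_positions": joint angles; "joint_velocities": joint speeds; "joint_efforts": joint torques, N m; "tool_pos": TCP position; "ee_rot": TCP orientation; "contact_force": force on the tool from outside, world axes, zero at the start; "torque": the same for the moment, N m; "finger_gap": finger opening in m; "grasp_force": force on a finger pad.
Only numpy, scipy, OpenCV 4.12 (cv2) and the standard library are available. Lean on these libraries where they do the work, as an engineer would, in place of code of your own. Each camera call takes 0.05 s, during which the arm holds its last target. There are 200 camera calls.

## Working session

There is one attempt and no reset: what is moved stays moved. The work goes in short steps, Python scripts to look and compute and a tool call to move; the robot and the scene stay as the last step left them, time stands still between calls to the robot, and variables do not carry over. Pictures are saved under pics/ and viewed, at most 10 in all, crops included, and the job is handed in when it is done.

Besides the shell and the picture viewer there is one more tool, called after "Request:" as name([rows], argument=value, ...), one row to a line, values as JSON. send_rows: Moves the arm, as the interface text tells. Its arguments: {"type":"object","properties":{"plan":{"type":"array"},"jaw":{"type":"number"}},"required":["plan"]}

```bash
mkdir -p pics; cat > h.py <<'E'
import numpy as np,cv2
from cell import env
def shot(n,f):
    d=env.get_image(n); cv2.imwrite('pics/'+f,d['image'][:,:,::-1]); np.savez('pics/'+f+'.npz',**{k:v for k,v in d.items()}); return d
def pts(d):
    z=d['range_z']; h,w=z.shape; f=h/2/np.tan(np.radians(d['vfov'])/2)
    u,v=np.meshgrid(np.arange(w),np.arange(h))
    c=np.stack([(u-d['cx'])/f*z,(v-d['cy'])/f*z,z],-1)
    return c@np.array(d['rotation']).T+d['origin']
E
python3 - <<'E'
from h import *
print(env.state()); print(env.tcp_to_tips)
for n in['top','scene']:
    d=shot(n,n+'1.png'); print(n,d['origin'],d['rotation'],d['vfov'])
E
```

```text
{'time_s': 0.0, 'joint_positions': array([ 1.17778025e+00,  2.17756054e-01,  1.61492888e+00, -1.29432591e-05,
        1.31133341e+00, -1.12197749e-01]), 'joint_velocities': array([ 1.15136153e-03, -6.27912938e-04, -6.87296483e-04,  1.71668220e-03,
        3.24093659e-06,  9.53463614e-04]), 'joint_efforts': array([ 1.96778055e-03, -3.96865404e+01, -3.03842461e+01, -1.47613036e-04,
        9.86742962e-03, -4.50196637e-06]), 'tool_pos': array([0.17289996, 0.59981329, 0.25496979]), 'ee_rot': array([-2.97070735e-04,  1.39946507e-01,  9.90158323e-01, -1.17591780e-03]), 'contact_force': array([-0.34422232,  0.08444625, -0.89315757]), 'torque': array([ 0.01106647,  0.01635902, -0.02978253]), 'grasp_force': 0.0, 'finger_gap': 0.0856226239891912}
0.025
top [ 4.40544566e-01 -5.13958422e-04  1.40796108e+00] [-0.04123959  0.70978427 -0.70131523  0.05159974] 49.43566404327728
scene [1.11182948 0.43975506 1.07809438] [-0.11943832  0.3785551   0.87964676 -0.26201546] 47.730205070788685
```

View pics/top1.png

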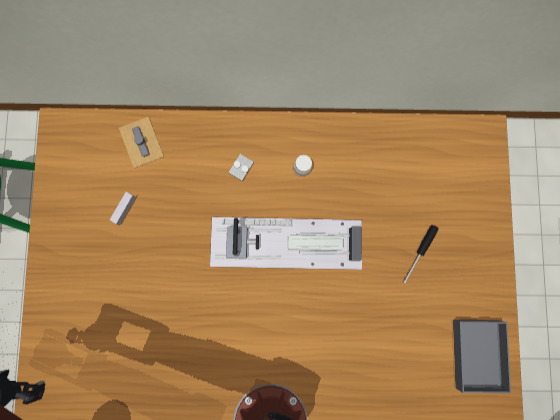

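View pics/scene1.png

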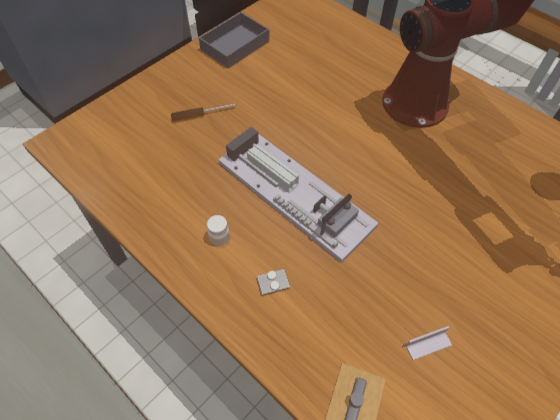

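The top view shows the jig at about (211–362, 217–269), with the end stop on the right at (355,243), the bar at (236,237) and the strip on the far side. The scene view agrees. Next I measure the jig axes and the bar.

```bash
cat > h.py <<'E'
import numpy as np,cv2
from cell import env
from scipy.spatial.transform import Rotation as R
def q(a): return R.from_quat(np.roll(a,-1))
def shot(n,f):
    d=env.get_image(n); cv2.imwrite('pics/'+f,d['image'][:,:,::-1]); return d
def pts(d):
    z=d['range_z']; h,w=z.shape; f=h/2/np.tan(np.radians(d['vfov'])/2)
    u,v=np.meshgrid(np.arange(w),np.arange(h))
    c=np.stack([(u-d['cx'])/f*z,(v-d['cy'])/f*z,z],-1)
    return q(d['rotation']).apply(c.reshape(-1,3)).reshape(h,w,3)+d['origin']
E
python3 - <<'E'
from h import *
d=env.get_image('top');P=pts(d)
def rect(name,P,lo,hi,box):
    u0,u1,v0,v1=box; S=P[v0:v1,u0:u1].reshape(-1,3); S=S[(S[:,2]>lo)&(S[:,2]<hi)]
    r=cv2.minAreaRect((S[:,:2]*1000).astype(np.float32)); print(name,len(S),np.round(r[0],1),np.round(r[1],1),round(r[2],2),'z',np.round(np.percentile(S[:,2],[5,50,95]),4))
rect('jig',P,.012,.2,(195,378,205,280))
rect('bed',P,.012,.028,(195,378,205,280))
rect('endstop',P,.06,.075,(340,370,215,275))
rect('bar',P,.09,.12,(215,260,205,280))
rect('block',P,.045,.062,(215,260,205,280))
rect('prof',P,.05,.07,(270,348,225,262))
d=env.get_image('scene');P=pts(d)
rect('s jig',P,.012,.2,(205,390,120,265))
rect('s bar',P,.095,.12,(300,390,180,250))
rect('s endstop',P,.063,.075,(215,270,120,165))
rect('s prof',P,.055,.07,(235,305,140,195))
E
```

```text
jig 7377 [523.2 -40.6] [459.7 150.3] 89.55 z [0.015  0.0215 0.0667]
bed 4911 [523.2 -40.6] [459.7 150.3] 89.55 z [0.0145 0.0193 0.025 ]
endstop 390 [ 522.2 -230. ] [62.4 98.1] 88.86 z [0.062  0.0666 0.0714]
bar 159 [537.1 107.8] [103.8  12. ] 1.07 z [0.0983 0.1034 0.1076]
block 559 [531.1  95.6] [111.4 104.6] 1.55 z [0.0481 0.0535 0.0587]
prof 742 [ 523.6 -127.1] [ 39.3 158. ] 0.61 z [0.0547 0.0599 0.0657]
s jig 8567 [620.  -42.6] [461.7 343.7] 89.48 z [0.0181 0.0254 0.0714]
s bar 215 [539.5 107.8] [ 13.6 106.9] 88.97 z [0.0984 0.1056 0.1091]
s endstop 439 [ 524.8 -196.2] [133.5 100.8] 88.0 z [0.0633 0.0679 0.0721]
s prof 835 [ 525.7 -149.6] [ 59.8 210.1] 5.06 z [0.0572 0.0623 0.0677]
```

```bash
cat >> h.py <<'E'
def rel(t,yaw=0.):
    "shift in tool axes and turn so that TCP gets to t, tool y parallel to world y turned by yaw"
    s=env.state(); r=q(s['ee_rot']); m=r.as_matrix()
    a=np.arctan2(m[1,1],m[0,1])-np.pi/2-yaw; a=(a+np.pi/2)%np.pi-np.pi/2
    print('t',round(s['time_s'],2),'pos',np.round(s['tool_pos'],4),'gap',round(s['finger_gap'],4),'F',np.round(s['contact_force'],1),'y axis',np.round(m[:,1],3))
    print('shift',np.round(r.inv().apply(np.array(t)-s['tool_pos']),4),'turn',round(a,4))
E
python3 -c "
from h import *
rel([.521,.10,.25])"
```

```text
t 0.2 pos [0.173  0.6001 0.2554] gap 0.0853 F [ 0.4 -0.3 -0. ] y axis [ 0.277  0.961 -0.002]
shift [-0.473  -0.384   0.0059] turn -0.2808
```

Request:
send_rows([
  [[-0.02,-0.016,0],-0.02],
  [[-0.054,-0.044,0],-0.05],
  [[-0.09,-0.073,0.001],-0.08],
  [[-0.126,-0.102,0.002],-0.11],
  [[-0.162,-0.131,0.002],-0.14],
  [[-0.198,-0.161,0.003],-0.17],
  [[-0.234,-0.19,0.003],-0.2],
  [[-0.27,-0.219,0.004],-0.23],
  [[-0.306,-0.248,0.004],-0.26],
  [[-0.342,-0.278,0.005],-0.281],
])

```text
time_s: 1.2
tool_pos: [0.4255, 0.237, 0.2515]
ee_rot: [0.0, -0.001, 1.0, 0.0]
contact_force: [1.0, -0.0, -0.4]
finger_gap: 0.0855
grasp_force: 0.0
```

```bash
python3 -c "
from h import *
rel([.521,.10,.25])"
```

```text
t 1.2 pos [0.4255 0.237  0.2515] gap 0.0855 F [ 1.  -0.  -0.4] y axis [-0.001  1.     0.   ]
shift [-0.0953 -0.1372  0.0015] turn 0.0013
```

Request:
send_rows([
  [[-0.015,-0.02,0],0],
  [[-0.04,-0.055,0],0],
  [[-0.065,-0.09,0],0],
  [[-0.085,-0.12,0],0],
  [[-0.095,-0.137,0],0],
  [[-0.095,-0.137,0],0],
  [[-0.095,-0.137,0],0],
  [[-0.095,-0.137,0],0],
  [[-0.095,-0.137,0],0],
  [[-0.095,-0.137,0],0],
])

```text
time_s: 2.2
tool_pos: [0.5193, 0.1026, 0.2514]
ee_rot: [-0.0, -0.001, 1.0, 0.0]
contact_force: [0.0, 0.8, 0.3]
finger_gap: 0.0852
grasp_force: 0.0
```

```bash
python3 - <<'E'
from h import *
d=shot('wrist','w1.png');P=pts(d);np.save('w1.npy',P)
rel([.521,.107,.104])
print(d['origin'])
E
```

```text
t 2.25 pos [0.5194 0.1024 0.2513] gap 0.0857 F [-0.5  0.4 -0.1] y axis [-0.002  1.     0.   ]
shift [-0.0016  0.0045  0.1473] turn 0.0015
[0.43693064 0.10255631 0.36908415]
```

View pics/w1.png

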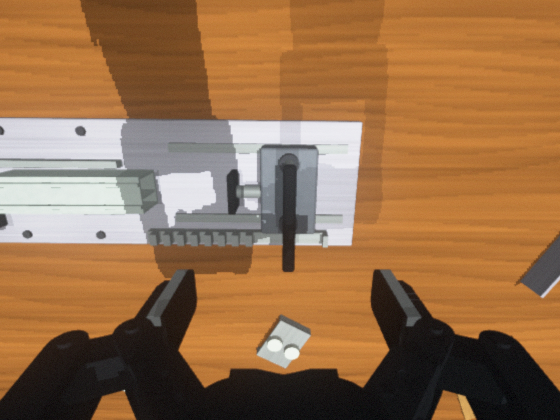

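The wrist view shows the bar at (288,160–272), the nose pad at (233,190), and the notched strip at rows 230–245 and columns 148–255. Next I measure the lands relative to the bar.

```bash
python3 - <<'E'
from h import *
P=np.load('w1.npy')
def rect(name,lo,hi,box):
    u0,u1,v0,v1=box; S=P[v0:v1,u0:u1].reshape(-1,3); S=S[(S[:,2]>lo)&(S[:,2]<hi)]
    r=cv2.minAreaRect((S[:,:2]*1000).astype(np.float32)); print(name,len(S),np.round(r[0],1),np.round(r[1],1),round(r[2],2),'z',np.round(np.percentile(S[:,2],[5,50,95]),4))
rect('bar',.09,.125,(270,305,140,285))
rect('block',.05,.06,(250,330,135,245))
rect('bed',.012,.03,(0,370,110,260))
rect('pad',.03,.075,(225,242,160,220))
rect('prof',.05,.07,(0,165,160,225))
im=cv2.imread('pics/w1.png',0)
for v in (231,234,237,240,243):
    print(v,[(round(1000*p[0]),round(1000*p[1]),round(1000*p[2])) for p in P[v,148:262:3]])
print([int(x) for x in im[234,148:262]])
E
python3 -c "
import cv2;i=cv2.imread('pics/w1.png')[215:260,140:340];cv2.imwrite('pics/w1c.png',cv2.resize(i,None,fx=4,fy=4,interpolation=cv2.INTER_CUBIC))"
```

```text
bar 1378 [537.6 107.6] [ 11.9 104.4] 89.37 z [0.1023 0.1046 0.1059]
block 3650 [523.3 107.7] [60.  94.7] 89.28 z [0.0533 0.0549 0.0561]
bed 30088 [524.8 -30.6] [438.8 150.4] 89.36 z [0.0188 0.0202 0.0247]
pad 504 [525.4  49.6] [13.8 44. ] 89.35 z [0.0355 0.0558 0.0578]
prof 5565 [ 524.9 -122.8] [153.9  40.9] 89.87 z [0.0583 0.0604 0.0646]
231 [(578, -59, 30), (578, -56, 30), (578, -52, 30), (578, -48, 30), (578, -45, 30), (578, -41, 30), (578, -37, 31), (578, -34, 29), (577, -30, 31), (578, -27, 29), (578, -23, 30), (578, -20, 29), (578, -17, 29), (578, -13, 29), (578, -9, 30), (578, -6, 30), (578, -2, 30), (578, 1, 29), (578, 5, 29), (578, 9, 30), (579, 12, 28), (578, 16, 29), (578, 19, 29), (579, 23, 28), (578, 27, 29), (578, 31, 31), (578, 34, 28), (437, 103, 369), (578, 41, 30), (578, 45, 29), (578, 48, 29), (579, 51, 27), (579, 55, 28), (579, 59, 28), (579, 62, 28), (579, 66, 27), (579, 70, 28), (579, 73, 28)]
234 [(582, -60, 30), (578, -52, 38), (578, -48, 39), (579, -46, 35), (582, -46, 29), (577, -37, 40), (578, -34, 39), (578, -31, 39), (581, -30, 31), (582, -27, 30), (578, 
[... 1982 characters left out ...]
(589, 32, 40), (598, 31, 20), (598, 35, 19), (589, 42, 40), (589, 46, 41), (589, 49, 41), (598, 50, 21), (599, 53, 19), (589, 60, 40), (589, 63, 40), (598, 65, 21), (598, 68, 20), (598, 72, 21)]
[125, 116, 105, 99, 95, 94, 93, 88, 85, 81, 84, 96, 111, 126, 119, 104, 97, 94, 91, 95, 98, 83, 78, 82, 94, 108, 128, 132, 121, 100, 91, 90, 82, 85, 83, 84, 79, 86, 105, 127, 129, 124, 108, 98, 88, 87, 88, 86, 84, 83, 84, 102, 126, 126, 130, 120, 102, 89, 83, 84, 82, 81, 80, 79, 91, 122, 129, 125, 129, 122, 96, 86, 85, 87, 84, 80, 79, 85, 105, 124, 129, 129, 127, 111, 87, 82, 83, 81, 78, 80, 81, 89, 109, 126, 130, 127, 126, 109, 86, 78, 83, 78, 80, 79, 88, 109, 127, 129, 129, 131, 128, 131, 131, 134]
```

View pics/w1c.png

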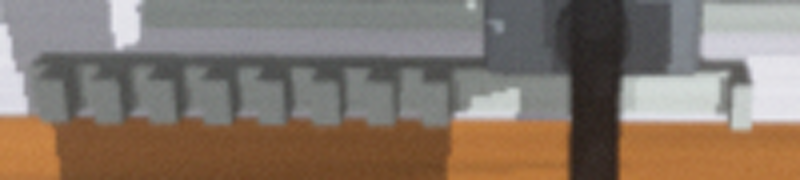

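```bash
python3 - <<'E'
from h import *
P=np.load('w1.npy').reshape(-1,3)
a=np.radians(-.64); c,s=np.cos(a),np.sin(a)
J=(P-[.5236,-.041,0])@np.array([[c,-s,0],[s,c,0],[0,0,1]]);  # world->jig
b=J[(J[:,2]>.015)&(J[:,2]<.025)&(abs(J[:,0])<.07)]; print('bed +y edge',np.percentile(b[:,1],99.9), 'x edges',J[(abs(J[:,2]-.02)<.004)&(J[:,1]>0)&(abs(J[:,0])<.1)][:,0].min())
S=J[(abs(J[:,2]-.04)<.0025)&(J[:,0]>.053)&(J[:,0]<.067)&(J[:,1]<.12)&(J[:,1]>-.03)]
y=S[:,1]*1000; ph=np.angle(np.exp(2j*np.pi*y/16).mean())/2/np.pi*16; print('land phase',ph,len(y)); 
print(np.histogram((y-ph+8)%16-8,np.arange(-8,9))[0])
B=J[(J[:,2]>.1)&(J[:,2]<.108)&(abs(J[:,1]-.148)<.02)]
for lo,hi in((-.03,0),(0,.03),(.03,.07)):
  k=B[(B[:,0]>lo)&(B[:,0]<hi)]; print('bar',lo,np.percentile(k[:,1],[1,50,99]))
E
```

```text
bed +y edge 0.2289962916799615 x edges -0.07414742104017573
land phase 7.487166417802412 636
[ 0  0  0 23 81 68 71 72 73 77 81 86  4  0  0  0]
bar -0.03 [0.14285626 0.14842581 0.15455666]
bar 0 [0.14318605 0.14880306 0.15457338]
bar 0.03 [0.14279206 0.14864206 0.1544633 ]
```

Request:
send_rows([
  [[-0.001,0.003,0.015],0.004],
  [[-0.002,0.005,0.045],0.012],
  [[-0.002,0.005,0.08],0.012],
  [[-0.002,0.005,0.11],0.012],
  [[-0.002,0.005,0.13],0.012],
  [[-0.002,0.005,0.14],0.012],
  [[-0.002,0.005,0.147],0.012],
  [[-0.002,0.005,0.147],0.012],
  [[-0.002,0.005,0.147],0.012],
  [[-0.002,0.005,0.147],0.012],
])

```text
time_s: 3.25
tool_pos: [0.5229, 0.1068, 0.1057]
ee_rot: [0.001, 0.006, 1.0, 0.0]
contact_force: [0.1, 0.7, 0.7]
finger_gap: 0.0855
grasp_force: 0.0
```

Request:
send_rows([
  [[0,0,0],0],
  [[0,0,0],0],
  [[0,0,0],0],
  [[0,0,0],0],
  [[0,0,0],0],
  [[0,0,0],0],
  [[0,0,0],0],
  [[0,0,0],0],
  [[0,0,0],0],
  [[0,0,0],0],
], jaw=0)

```text
time_s: 4.25
tool_pos: [0.5218, 0.1071, 0.1045]
ee_rot: [0.0, 0.006, 1.0, 0.0]
contact_force: [-1.4, 4.1, 2.5]
finger_gap: 0.0108
grasp_force: 60.5
```

```bash
python3 - <<'E'
from h import *
rel([.521,.107,.104])
E
```

```text
t 4.25 pos [0.5218 0.1071 0.1045] gap 0.0108 F [-1.4  4.1  2.5] y axis [0.012 1.    0.001]
shift [ 0.0008 -0.0001  0.0005] turn -0.0118
```

Request:
send_rows([
  [[0,0,-0.001],0],
  [[0,0,-0.003],0],
  [[0,0,-0.005],0],
  [[0,0,-0.007],0],
  [[0,0,-0.009],0],
  [[0,0,-0.0105],0],
  [[0,0,-0.0105],0],
  [[0,0,-0.0105],0],
  [[0,0,-0.0105],0],
  [[0,0,-0.0105],0],
])

```text
time_s: 5.25
tool_pos: [0.5217, 0.107, 0.1137]
ee_rot: [0.0, 0.006, 1.0, 0.0]
contact_force: [2.7, 4.8, -5.5]
finger_gap: 0.011
grasp_force: 59.4
```

```bash
python3 - <<'E'
from h import *
d=env.get_image('wrist');P=pts(d).reshape(-1,3)
S=P[(abs(P[:,0]-.565)<.02)&(abs(P[:,1]-.107)<.02)&(P[:,2]>.09)&(P[:,2]<.13)]
print(len(S),np.percentile(S[:,2],[5,50,95]),np.percentile(S[:,1],[2,98]));rel([.521,.107,.104])
E
```

```text
749 [0.1115222  0.11373654 0.11473218] [0.10104937 0.11269117]
t 5.3 pos [0.5217 0.107  0.1137] gap 0.0105 F [ 2.   4.8 -6.7] y axis [0.012 1.    0.001]
shift [ 0.0007 -0.      0.0097] turn -0.012
```

Request:
send_rows([
  [[0,-0.003,0],0],
  [[0,-0.01,0],0],
  [[0,-0.02,0],0],
  [[0,-0.03,0],0],
  [[0,-0.04,0],0],
  [[0,-0.05,0],0],
  [[0,-0.06,0],0],
  [[0,-0.07,0],0],
  [[0,-0.077,0],0],
  [[0,-0.08,0],0],
])

```text
time_s: 6.3
tool_pos: [0.521, 0.0277, 0.1138]
ee_rot: [0.001, 0.007, 1.0, 0.002]
contact_force: [3.7, 9.4, -5.9]
finger_gap: 0.0109
grasp_force: 59.5
```

Request:
send_rows([
  [[0,-0.002,0],0],
  [[0,-0.005,0],0],
  [[0,-0.008,0],0],
  [[0,-0.011,0],0],
  [[0,-0.014,0],0],
  [[0,-0.017,0],0],
  [[0,-0.02,0],0],
  [[0,-0.023,0],0],
  [[0,-0.026,0],0],
  [[0,-0.028,0],0],
])

```text
time_s: 7.3
tool_pos: [0.5208, 0.0006, 0.1138]
ee_rot: [0.001, 0.006, 1.0, 0.002]
contact_force: [4.5, 8.9, -5.0]
finger_gap: 0.0108
grasp_force: 59.4
```

```bash
python3 - <<'E'
from h import *
d=shot('wrist','w2.png');P=pts(d);np.save('w2.npy',P)
rel([.521,-.026,.1137])
E
```

```text
t 7.35 pos [5.207e-01 3.000e-04 1.138e-01] gap 0.0108 F [ 4.   8.4 -5.5] y axis [0.013 1.    0.004]
shift [-0.0006 -0.0263 -0.    ] turn -0.0128
```

View pics/w2.png

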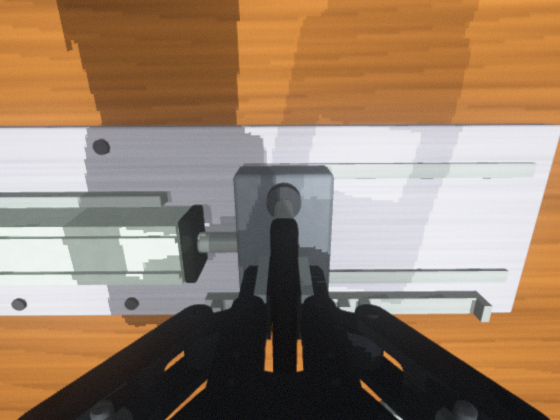

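The picture shows the pad (192,243) against the profile's end, with the tooth and strip hidden by the fingers. I continue slowly.

Request:
send_rows([
  [[0,-0.001,0],0],
  [[0,-0.003,0],0],
  [[0,-0.005,0],0],
  [[0,-0.007,0],0],
  [[0,-0.009,0],0],
  [[0,-0.011,0],0],
  [[0,-0.013,0],0],
  [[0,-0.015,0],0],
  [[0,-0.016,0],0],
  [[0,-0.016,0],0],
])

```text
time_s: 8.35
tool_pos: [0.5206, -0.0145, 0.1137]
ee_rot: [0.001, 0.007, 1.0, 0.003]
contact_force: [5.3, 12.1, -6.2]
finger_gap: 0.0111
grasp_force: 59.4
```

```bash
cat > m.py <<'E'
from h import *
d=env.get_image('wrist');P=pts(d).reshape(-1,3)
a=np.radians(-.64); c,s=np.cos(a),np.sin(a)
J=(P-[.5236,-.041,0])@np.array([[c,-s,0],[s,c,0],[0,0,1]])
def ext(n,m,ax=1): print(n,m.sum(),np.round(np.percentile(J[m][:,ax],[1,50,99]),4))
x,y,z=J.T
ext('block y',(abs(z-.055)<.003)&(x<-.02)&(x>-.045)&(y>-.02))
ext('prof y',(abs(z-.061)<.005)&(abs(x)<.012)&(y<.01))
ext('pad top y',(z>.05)&(z<.06)&(abs(x)<.02)&(y>-.05)&(y<.02))
ext('bar z',(z>.09)&(z<.125)&(x<-.02)&(x>-.045),2)
rel([.521,-.026,.1137])
E
python3 m.py
```

```text
block y 2881 [-0.0023  0.0261  0.0561]
prof y 7230 [-0.1474 -0.0851 -0.0233]
pad top y 3191 [-0.0491 -0.0225  0.0183]
bar z 1470 [0.0915 0.1135 0.1153]
t 8.4 pos [ 0.5206 -0.0145  0.1137] gap 0.011 F [ 5.2 11.3 -5.9] y axis [0.013 1.    0.006]
shift [-0.0005 -0.0115 -0.    ] turn -0.0132
```

Request:
send_rows([
  [[0,-0.001,0],0],
  [[0,-0.003,0],0],
  [[0,-0.005,0],0],
  [[0,-0.007,0],0],
  [[0,-0.009,0],0],
  [[0,-0.011,0],0],
  [[0,-0.012,0],0],
  [[0,-0.012,0],0],
  [[0,-0.012,0],0],
  [[0,-0.012,0],0],
])

```text
time_s: 9.4
tool_pos: [0.5205, -0.0257, 0.1137]
ee_rot: [0.001, 0.007, 1.0, 0.004]
contact_force: [5.4, 12.7, -5.7]
finger_gap: 0.0108
grasp_force: 59.5
```

```bash
sed -i "s/^ext('prof y.*/ext('prof y',(z>.0615)\&(z<.067)\&(abs(x)<.022)\&(y<.01))/" m.py; python3 m.py
```

```text
block y 2885 [-0.0134  0.015   0.0449]
prof y 3377 [-0.1571 -0.0932 -0.0312]
pad top y 3150 [-0.0491 -0.0225  0.0072]
bar z 1473 [0.0912 0.1135 0.1152]
t 9.45 pos [ 0.5205 -0.0257  0.1137] gap 0.0109 F [ 5.  12.6 -5.9] y axis [0.013 1.    0.007]
shift [-0.0005 -0.0003 -0.    ] turn -0.0134
```

Request:
send_rows([
  [[0,0,0.001],0],
  [[0,0,0.002],0],
  [[0,0,0.003],0],
  [[0,0,0.004],0],
  [[0,0,0.005],0],
  [[0,0,0.006],0],
  [[0,0,0.006],0],
  [[0,0,0.006],0],
  [[0,0,0.006],0],
  [[0,0,0.006],0],
])

```text
time_s: 10.45
tool_pos: [0.5205, -0.0257, 0.1078]
ee_rot: [0.001, 0.007, 1.0, 0.004]
contact_force: [5.5, 14.6, -4.1]
finger_gap: 0.0107
grasp_force: 59.6
```

```bash
python3 m.py
```

```text
block y 3044 [-0.0134  0.0152  0.045 ]
prof y 3403 [-0.1524 -0.0914 -0.0312]
pad top y 3174 [-0.0493 -0.0226  0.0071]
bar z 1401 [0.0911 0.1077 0.1094]
t 10.5 pos [ 0.5205 -0.0257  0.1078] gap 0.0111 F [ 4.4 13.5 -5.5] y axis [0.013 1.    0.007]
shift [-0.0005 -0.0003 -0.0059] turn -0.0134
```

The bar is about 3 mm up and the spring force is unchanged, so the tooth is in the notch. I lower it fully, then ease off sideways.

Request:
send_rows([
  [[0,0,0.001],0],
  [[0,0,0.002],0],
  [[0,0,0.003],0],
  [[0,0,0.003],0],
  [[0,0.001,0.003],0],
  [[0,0.002,0.003],0],
  [[0,0.002,0.003],0],
  [[0,0.002,0.003],0],
  [[0,0.002,0.003],0],
  [[0,0.002,0.003],0],
])

```text
time_s: 11.5
tool_pos: [0.5205, -0.0255, 0.105]
ee_rot: [0.001, 0.006, 1.0, 0.002]
contact_force: [4.6, 10.0, -5.3]
finger_gap: 0.0111
grasp_force: 59.6
```

```bash
python3 m.py
```

```text
block y 3124 [-0.0134  0.0163  0.0449]
prof y 3457 [-0.15   -0.0899 -0.0312]
pad top y 3263 [-0.0494 -0.0228  0.007 ]
bar z 1344 [0.0917 0.1049 0.1065]
t 11.55 pos [ 0.5205 -0.0255  0.105 ] gap 0.0113 F [ 4.3  8.5 -5.6] y axis [0.013 1.    0.004]
shift [-0.0005 -0.0005 -0.0087] turn -0.0127
```

Request:
send_rows([
  [[0,0.001,0],0],
  [[0,0.001,0],0],
  [[0,0.001,0],0],
  [[0,0.001,0],0],
  [[0,0.001,0],0],
  [[0,0.001,0],0],
  [[0,0.001,0],0],
  [[0,0.001,0],0],
  [[0,0.001,0],0],
  [[0,0.001,0],0],
], jaw=60)

```text
time_s: 12.55
tool_pos: [0.5202, -0.0263, 0.1058]
ee_rot: [-0.0, 0.006, 1.0, -0.0]
contact_force: [-0.8, 0.3, -0.7]
finger_gap: 0.0511
grasp_force: 0.0
```

Request:
send_rows([
  [[0,0,-0.003],0],
  [[0,0,-0.01],0],
  [[0,0,-0.025],0],
  [[0,0,-0.05],0],
  [[0,0,-0.08],0],
  [[0,0,-0.11],0],
  [[0,0,-0.13],0],
  [[0,0,-0.14],0],
  [[0,0,-0.14],0],
  [[0,0,-0.14],0],
])

```text
time_s: 13.55
tool_pos: [0.5197, -0.0262, 0.245]
ee_rot: [-0.001, 0.006, 1.0, 0.0]
contact_force: [0.1, 0.1, -1.1]
finger_gap: 0.0513
grasp_force: 0.0
```

```bash
python3 m.py; python3 -c "
from h import *
shot('wrist','w3.png')"
```

```text
block y 1087 [-0.0132  0.0153  0.0449]
prof y 1714 [-0.2125 -0.1235 -0.0327]
pad top y 1402 [-0.0485 -0.0112  0.008 ]
bar z 326 [0.0962 0.1046 0.1064]
t 13.6 pos [ 0.5192 -0.0262  0.2443] gap 0.0511 F [-0.3 -0.2 -0.5] y axis [0.012 1.    0.   ]
shift [-2.100e-03  1.000e-04  1.306e-01] turn -0.0118
```

View pics/w3.png

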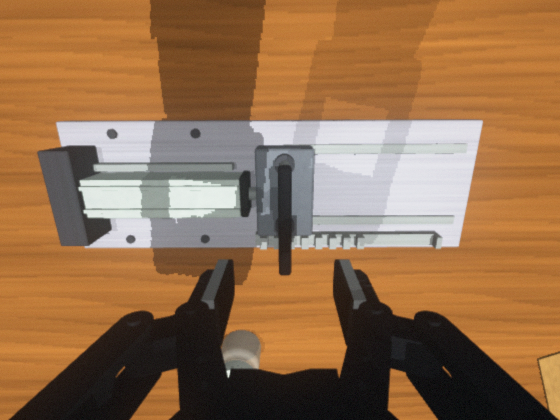

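The picture shows the profile home against the end stop (80,195), the pad pressed on it at (245,192) and the gripper clear. The bar top is at 104.6 mm, its down height, and the nose is about 18 mm in.

```bash
python3 -c "
from cell import env
print(env.close_job())"
```

```text
the job is handed in; nothing more can be done
None
```

I handed the job in after about 14 s of robot time. By my last camera measurements, the profile is home against the end stop, the bar is down with its tooth in a notch, and the nose is pressed in about 18 mm of 26; the judge's result was not shown.

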